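# Put the imaged culture flask away in its slide-cover carrier

### The arm

A 7-joint arm with a two-finger parallel gripper is mounted at the origin on the work surface. World frame = base frame: x ahead of the robot, y to its left, z up, the work surface at z = 0. Lengths are in m, angles in rad, forces in N, time in s.
With the tool pointing down it reaches from about 0.4 to 0.85 m from the base axis. Payload 10.4 kg.
Tool frame: the origin (TCP) lies between the finger pads, 19 mm behind the fingertips; this is the grasp point; z points along the fingers, y is the line along which they close (so a half turn about z gives the same grasp; the last joint's range is limited). The gripper opens to 85 mm and grips with 20 to 120 N. Pads are 22 mm wide; open, the fingers measure 114 mm over their backs; the gripper's body (76 mm by 85 mm) begins 54 mm behind the grasp point. The pads swing forward as they close: fully open they stand 13 mm farther back than shut.
Start: joints at [-1.183, 0.332, -0.065, 1.46, 0.022, 1.35, -0.088], TCP at [0.25, 0.573, 0.25] pointing down, gripper open.
Joint ranges: [-2.6, 2.6], [-0.5, 2.12], [-1.47, 1.34], [0.16, 2.42], [-1.27, 4.41], [0.06, 2.06], [-2.6, 2.6]. Speed limits (rad/s): [2.22, 2.22, 2.79, 2.79, 3.14, 3.14, 3.14].

### API

Orientations are given as a rotation vector (axis times angle).
In Python, from plant import arm gives the robot as it stands. The module is installed in compiled form; this text tells all that it offers.
- The arm moves only by the tool send_rows, never from a script. Its argument "rows" is a list that holds one entry, the list of rows, each a list of 7 numbers: the turn, a rotation vector about the tool's x, y, z in degrees, then the shift along the tool's x, y, z in mm, then the opening, from 0 (shut) to 1 (fully open). In form: [[[rx, ry, rz, tx, ty, tz, hand], ...]]. A call has 1 to 8 rows; each row is the pose to reach, as a shift and turn from the pose commanded when the call began, along the tool's axes at that moment; what a row does not reach only later rows make up. A row lasts 1/8 s, in which the tool goes at most 62.5 mm and 10.7 degrees, less where a joint would pass 70% of its speed; a pose out of reach is approached as far as the arm can. A call with a gripper value outside its range is refused whole. The fingers move at their own pace and stop on an object; "grip_force" is the grip in N (left out, the last holds). Time passes only in rows, so rows that repeat a pose let the fingers close. It gives the time, the measured TCP pose, the force, the opening and the grip force at its end, in the units of the state.
- arm.get_obs(): the state, without advancing time (a new reading comes with each control period).
- arm.snapshot(name): name is "scene" or "top" or "wrist"; returns a dict with "img" (480x640x3 uint8, red, green, blue), "fx", "fy", "cx", "cy" (pixels), "R" (3x3) and "t" (3): a world point X has camera coordinates R X + t; the wrist camera has in their place "T_tool_cam" (4x4, takes a point from camera to tool coordinates, whose origin is the TCP and whose axes are the flange's). Camera axes: x right, y down, z forward; pixel columns grow to the right and rows downward; lengths in m; the calibration is good to about 2 mm. A picture is of the moment at which its call begins: read the wrist's pose just before it. There is no depth.
- arm.hand_in(): hands the job in; it is judged then, once.
Trained networks look in the newest picture that a camera, given by its name, has taken for a name from the list of things; names that differ only in an ending like _2 or _b are one class to them, and where a whole thing is asked for, a point or a joint stands for the part that bears it (a point fixed in the world has none). Each returns a list of dicts, best first, with "p" (0 to 1); they miss things now and then, are a little off and sometimes report something else, mostly with a low value. They report only what shows in the picture. A call takes as long as a camera call. They do not tell look-alikes from the thing itself.
- arm.look_for(camera, label): "location" ([row, column] in pixels, amid what is visible of it).
- arm.masks_of(camera, label): "pixels" (480x640 bool, what is visible of it) and "location" ([row, column] in pixels, amid what is visible of it).
The state is a dict: "time": time; "joints": joint angles; "qvel": joint speeds; "tau": joint torques, N m; "tool_pos": TCP position; "orientation": TCP orientation; "contact_force": force on the tool from outside, world axes, zero at the start; "torque": the same for the moment, N m; "gripper_width": opening from 0.0 (shut) to 1.0 (fully open); "grip_force": force on a finger pad.
Only numpy, scipy, OpenCV 4.12 (cv2) and the standard library are available. Lean on these libraries where they do the work, as an engineer would, in place of code of your own. Each camera call takes 0.05 s, during which the arm holds its last target. There are 200 camera calls.

### The job

Slide the blue carrier's cover open, then take the orange-capped culture flask out from under the imager's lamp head, keeping it roughly level and not bumping the head, and set it down gently so that it lies flat in the carrier's compartment. Slide the cover fully shut over it, and leave everything else on the bench where it is.

Things in the scene. Friction and masses are not known exactly. Their poses are not given: they have to be found in the camera images.
- imager: White digital cell imager, fixed, on the left or right half of the bench. Plinth 200 (x) x 220 (y) mm; flat black stage 204 x 224 mm, 130 mm above the bench. Origin: centre of underside; -x is the open loading side. A black column 30 x 30 mm stands at x +83, y +93 mm, 380 mm high; a beam (345 to 380 mm up) runs from it to the lamp head.
- lamp_head: Black upright cylinder of the imager, 70 mm diameter (72 mm at a steel band), hanging over the stage at x +30, y 0 mm in the imager's frame. Origin: centre of its flat underside, 75 mm above the stage; 140 mm tall.
- flask: The flask to put away, lying flat on the stage, partly under the lamp head. Pinkish flat body 95 (x) x 56 (y) x 30 (z) mm, origin at the centre of its underside. On its -x end (towards the imager's loading side) a neck 20 mm in diameter (x -47 to -60) and an orange cap 28 mm in diameter (x -60 to -88 mm), axis 15 mm above the underside.
- cap (a point): Centre of the orange cap of the flask: x -74, z +15 mm in the flask's frame, axes as the flask's. It can be gripped across y from above; the tips then need to stay above the stage.
- carrier: Blue carrier with aluminium edge rails, fixed on the half of the bench that the imager leaves free; 186 (x) x 226 (y) mm, rails 64 mm high. Origin: centre of underside. Its -y half is an open-topped compartment, its +y half a solid deck 52 mm high on which the cover parks. The cover slides along the carrier's y axis.
- bay (a point): Centre of the compartment's floor, axes as the carrier's; at x 0, y -56, z +4 mm in the carrier's frame. The compartment is 165 (x) x 104 (y) mm inside, its walls end 48 mm above this floor.
- cover (a joint): Slide of the white cover (174 x 110 x 6 mm plate, underside 53 mm, top 59 mm above the bench): 0 m = fully shut over the compartment, 0.108 m = fully open, parked on the deck; it grows towards the carrier's +y. Starts 0 to 0.05 m open; it has about 2 N of friction.
- cover_grip (a point): Point on the cover's black grip rib for the TCP when gripping from above, 24 mm above the cover's top face, axes as the carrier's. The rib stands on the cover, 60 mm (x) long, 14 mm (y) thick, 28 mm tall, so its top is 4 mm above this point; pinch it across y. The rib's centre is 30 mm towards +y from the cover's centre.
- dish: Bystander: small clear dish, 58 mm in diameter, 14 mm high, on the imager stage beside the flask (-y side). Origin: centre of underside.
- rack: Bystander: yellow tube rack with capped tubes, 180 (x) x 80 (y) mm, 84 mm high with tubes, standing between imager and carrier. Origin: centre of underside.
- bottle: Bystander: amber bottle, 68 mm in diameter, 160 mm tall, at the back. Origin: centre of underside.
- spare_flask: Bystander: flask of the same shape and size with clear body and blue cap, at the back. Origin: centre of the body's underside.
- tip_box: Bystander: box with green lid 122 x 87 x 72 mm on the left. Origin: centre of underside.
- beaker: Bystander: steel beaker, 80 mm across, 100 mm tall, on the right. Origin: centre of underside.
- pipette: Bystander: pipette lying along its x axis, 270 mm long, 24 mm high, near left. Origin on its underside, near the middle of its length.
Not all that is in view belongs to the job. What is shaped like the flask but brown or red is not meant.

How it is judged:
By the outcome, as a careful person would: the job done as asked, in the order asked, and still so for the second after the job is handed in, with the robot touching nothing.
It also fails if it takes over 72 s, if anything falls off the work surface, if the arm or the gripper's body presses on something with over 40 N, if the wrist force passes 120 N, or if a joint passes its speed limit or range.

## Working session

There is one attempt and no reset: what is moved stays moved. The work goes in short steps, Python scripts to look and compute and a tool call to move; the robot and the scene stay as the last step left them, time stands still between calls to the robot, and variables do not carry over. Pictures are saved under pics/ and viewed, at most 10 in all, crops included, and the job is handed in when it is done.

Besides the shell and the picture viewer there is one more tool, called after ">>>" as a command line: name --argument value ..., lists and objects as JSON in quotes. send_rows: Moves the arm, as the interface text tells. Its arguments: {"type":"object","properties":{"rows":{"type":"array","items":{"type":"array","items":{"type":"array","items":{"type":"number"}}}},"grip_force":{"type":"number"}},"required":["rows"]}

```bash
mkdir -p pics; ls
python3 - <<'E'
from plant import arm
import cv2,numpy as np
o=arm.get_obs();print({k:np.round(v,3) for k,v in o.items()})
for c in("scene","top"):
    s=arm.snapshot(c);cv2.imwrite(f"pics/{c}0.png",s["img"][:,:,::-1]);print(c,s["fx"],s["cx"],s["cy"],np.round(-s["R"].T@s["t"],3),np.round(s["R"],3).tolist())
    for n in("imager","lamp_head","flask","cap","carrier","cover","cover_grip","dish","rack"):
        print(n,[(np.round(d["location"]).tolist(),round(d["p"],2)) for d in arm.look_for(c,n)][:3])
E
```

```text
pics
{'time': np.float64(0.0), 'joints': array([-1.183,  0.333, -0.065,  1.461,  0.022,  1.35 , -0.088]), 'qvel': array([ 0.001,  0.002, -0.   , -0.003, -0.   ,  0.   , -0.001]), 'tau': array([-0.0000e+00, -6.2542e+01,  4.9000e-02, -3.9161e+01,  1.6000e-02,
        1.0000e-02,  0.0000e+00]), 'tool_pos': array([0.249, 0.573, 0.249]), 'orientation': array([-6.410e-01, -3.075e+00,  2.000e-03]), 'contact_force': array([-0.961, -0.065,  0.065]), 'torque': array([-0.031, -0.006, -0.043]), 'grip_force': np.float64(0.0), 'gripper_width': np.float64(1.0)}
scene 446.9706871731234 315.52699130655805 243.3516048788063 [ 0.968 -0.481  1.292] [[0.672, 0.74, 0.006], [0.637, -0.575, -0.514], [-0.377, 0.349, -0.858]]
imager [([318.0, 284.0], 0.59)]
lamp_head [([314.0, 279.0], 0.66)]
flask [([261.0, 192.0], 0.88), ([318.0, 171.0], 0.86), ([282.0, 239.0], 0.8)]
cap [([320.0, 168.0], 0.86), ([258.0, 191.0], 0.83), ([296.0, 262.0], 0.79)]
carrier [([225.0, 388.0], 0.84), ([314.0, 405.0], 0.52), ([272.0, 337.0], 0.2)]
cover [([226.0, 386.0], 0.88)]
cover_grip [([224.0, 386.0], 0.88)]
dish [([345.0, 260.0], 0.6), ([186.0, 462.0], 0.28)]
rack [([274.0, 340.0], 0.85)]
top 454.631111179269 320.7232283409283 234.72295682532388 [ 0.391 -0.014  1.394] [[0.013, -1.0, -0.009], [-0.998, -0.013, -0.055], [0.055, 0.01, -0.998]]
imager [([190.0, 408.0], 0.8)]
lamp_head [([180.0, 421.0], 0.82), ([211.0, 239.0], 0.38)]
flask [([329.0, 420.0], 0.86), ([208.0, 405.0], 0.84), ([275.0, 399.0], 0.64)]
cap [([287.0, 474.0], 0.94), ([279.0, 404.0], 0.82), ([210.0, 407.0], 0.76)]
carrier [([209.0, 236.0], 0.79), ([190.0, 442.0], 0.38)]
cover [([212.0, 238.0], 0.63)]
cover_grip [([210.0, 237.0], 0.89), ([182.0, 421.0], 0.7)]
dish [([212.0, 238.0], 0.7)]
rack [([212.0, 322.0], 0.72)]
```

View pics/scene0.png

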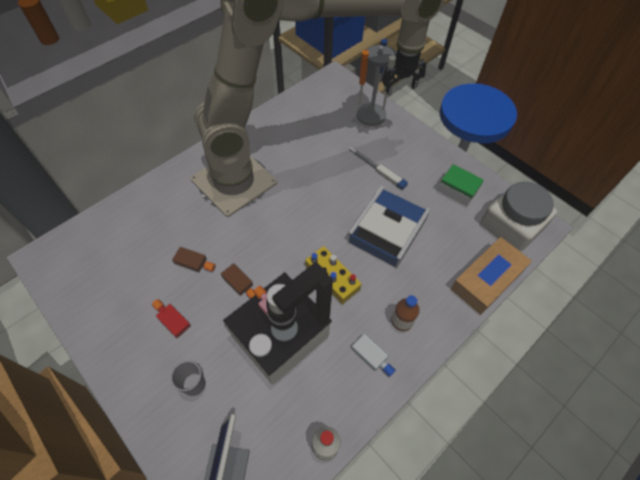

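View pics/top0.png

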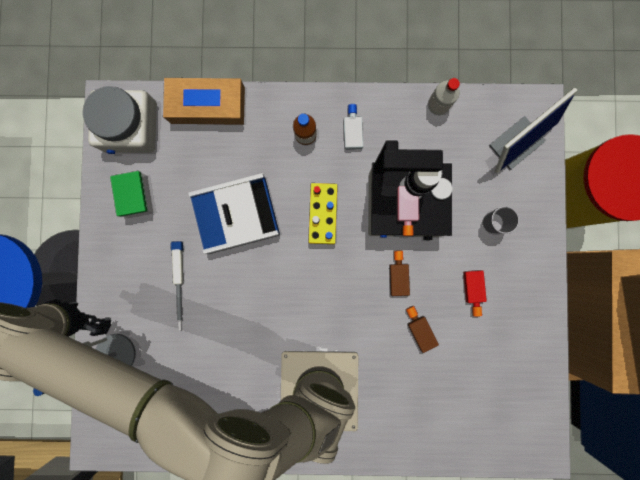

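```bash
cat > h.py <<'E'
import numpy as np,cv2
from plant import arm
from scipy.spatial.transform import Rotation as Ro
def cam(name):
    o=arm.get_obs();s=arm.snapshot(name)
    if name=="wrist":
        T=np.eye(4);T[:3,:3]=Ro.from_rotvec(o["orientation"]).as_matrix();T[:3,3]=o["tool_pos"]
        M=np.linalg.inv(T@s["T_tool_cam"]);s["R"],s["t"]=M[:3,:3],M[:3,3]
    return s
def px2w(s,row,col,z):
    d=s["R"].T@np.array([(col-s["cx"])/s["fx"],(row-s["cy"])/s["fy"],1]);c=-s["R"].T@s["t"]
    return c+d*(z-c[2])/d[2]
def w2px(s,X):
    p=s["R"]@X+s["t"];return s["fy"]*p[1]/p[2]+s["cy"],s["fx"]*p[0]/p[2]+s["cx"]
def totool(X):  # world point -> mm in current tool axes
    o=arm.get_obs();return Ro.from_rotvec(o["orientation"]).inv().apply(np.array(X)-o["tool_pos"])*1e3
E
python3 - <<'E'
from h import *
s=cam("top");i=s["img"][:,:,::-1]
a=cv2.resize(i[160:265,180:290],None,fx=3.6,fy=5*.72,interpolation=cv2.INTER_CUBIC)
b=cv2.resize(i[135:240,360:470],None,fx=3.6,fy=3.6,interpolation=cv2.INTER_CUBIC)
cv2.imwrite("pics/crop.png",np.hstack([a,b]))
hsv=cv2.cvtColor(np.ascontiguousarray(i),cv2.COLOR_BGR2HSV)
def blob(lo,hi,r0,r1,c0,c1,z,n):
    m=cv2.inRange(hsv,lo,hi);k=np.zeros_like(m);k[r0:r1,c0:c1]=m[r0:r1,c0:c1]
    c=max(cv2.findContours(k,0,1)[0],key=cv2.contourArea);w=np.array([px2w(s,p[0][1],p[0][0],z)[:2]*1000 for p in c],np.float32)
    print(n,cv2.contourArea(c),cv2.minAreaRect(w))
blob((5,150,120),(18,255,255),215,240,390,425,.145,"cap")
blob((0,0,0),(179,255,70),200,230,215,240,.087,"rib")
for n in("imager","carrier","cover","cover_grip","flask","rack"):
    z={"imager":.13,"carrier":.064,"cover":.059,"cover_grip":.087,"flask":.16,"rack":.08}[n]
    for d in arm.masks_of("top",n)[:2]:
        c=max(cv2.findContours(d["pixels"].astype(np.uint8),0,1)[0],key=cv2.contourArea)
        w=np.array([px2w(s,p[0][1],p[0][0],z)[:2]*1000 for p in c],np.float32);print(n,round(d["p"],2),cv2.minAreaRect(w))
E
```

```text
cap 81.0 ((475.7613220214844, -240.27134704589844), (27.720916748046875, 24.704988479614258), 0.19835837185382843)
rib 80.5 ((518.3323974609375, 270.5272521972656), (58.67337417602539, 14.71928596496582), 15.395397186279297)
imager 0.84 ((591.1483154296875, -248.9635772705078), (278.3293151855469, 233.24839782714844), 0.43886423110961914)
carrier 0.83 ((523.491455078125, 256.48236083984375), (194.3479766845703, 231.4964599609375), 15.369699478149414)
carrier 0.43 ((312.31219482421875, 419.6830749511719), (256.19647216796875, 35.321434020996094), 1.7229959964752197)
cover 0.89 ((529.575439453125, 245.60641479492188), (163.56605529785156, 110.4740982055664), 15.60273265838623)
cover_grip 0.59 ((527.3424682617188, 240.26478576660156), (161.57496643066406, 108.60810089111328), 15.171178817749023)
flask 0.95 ((213.1262664794922, -270.3902893066406), (124.3299789428711, 49.285552978515625), 27.038434982299805)
flask 0.79 ((308.9188232421875, -416.7375183105469), (122.58229064941406, 59.44584655761719), 4.0488152503967285)
rack 0.68 ((526.5933837890625, -5.240562438964844), (78.20849609375, 176.92471313476562), 88.54838562011719)
```

View pics/crop.png

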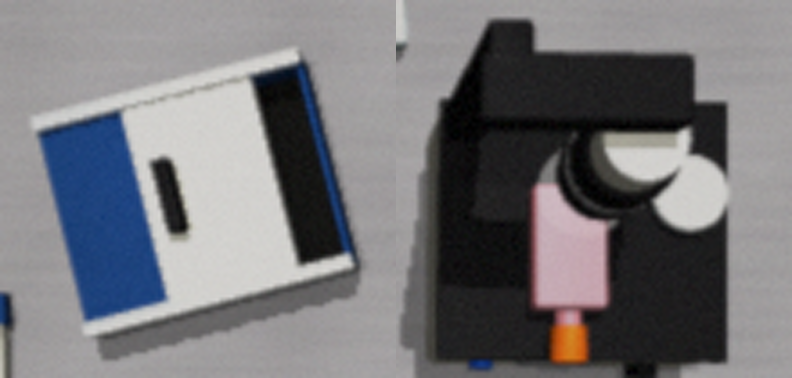

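```bash
cat >> h.py <<'E'
def plan(X,yaw,tilt=None):
    """row numbers to bring TCP to X, tool down, tool y along world angle yaw (deg, mod 180)"""
    o=arm.get_obs();R0=Ro.from_rotvec(o["orientation"]);best=None
    for a in(yaw,yaw+180):
        y=np.array([np.cos(np.radians(a)),np.sin(np.radians(a)),0]);z=np.array([0,0,-1.]);
        v=np.degrees((R0.inv()*Ro.from_matrix(np.c_[np.cross(y,z),y,z])).as_rotvec())
        if best is None or np.linalg.norm(v)<np.linalg.norm(best): best=v
    print("turn",best.round(1),"shift",totool(X).round(1),"pos",o["tool_pos"].round(4),"q7",o["joints"][6].round(2),"F",o["contact_force"].round(1))
E
python3 - <<'E'
from h import *
R=Ro.from_rotvec(arm.get_obs()["orientation"]).as_matrix();print(R.round(2), arm.snapshot("wrist")["T_tool_cam"].round(3))
plan([.518,.27,.25],105.4)
E
```

```text
[[-0.92  0.4  -0.  ]
 [ 0.4   0.92  0.  ]
 [ 0.    0.   -1.  ]] [[-0.001 -0.949 -0.314  0.081]
 [ 1.    -0.001 -0.001  0.   ]
 [ 0.001 -0.314  0.949 -0.123]
 [ 0.     0.     0.     1.   ]]
turn [  0.    0.  -38.9] shift [-367.1 -170.6    0. ] pos [0.2496 0.573  0.25  ] q7 -0.09 F [ 0.3 -0.5 -0.1]
```

>>> send_rows --rows '[[[0,0,-39,-367,-171,0,1],[0,0,-39,-367,-171,0,1],[0,0,-39,-367,-171,0,1],[0,0,-39,-367,-171,0,1],[0,0,-39,-367,-171,0,1],[0,0,-39,-367,-171,0,1],[0,0,-39,-367,-171,0,1],[0,0,-39,-367,-171,0,1]]]'

```text
time: 2.4
tool_pos: [0.52, 0.2661, 0.25]
orientation: [-0.413, 3.114, -0.002]
contact_force: [-0.9, 1.0, -0.4]
gripper_width: 0.999
grip_force: 0.0
```

Run:
```python
from h import *
s=cam("wrist");i=np.ascontiguousarray(s["img"][:,:,::-1]);cv2.imwrite("pics/w1.png",i)
g=cv2.cvtColor(i,cv2.COLOR_BGR2GRAY)
print("exp rib px",w2px(s,np.array([.518,.27,.087])))
for d in arm.masks_of("wrist","cover_grip")[:2]+arm.masks_of("wrist","cover")[:1]:
    c=max(cv2.findContours(d["pixels"].astype(np.uint8),0,1)[0],key=cv2.contourArea)
    w=np.array([px2w(s,p[0][1],p[0][0],.087)[:2]*1000 for p in c],np.float32);print(round(d["p"],2),d["location"],cv2.minAreaRect(w))
plan([.518,.27,.083],105.4)
```

```text
exp rib px (np.float64(220.92489920063326), np.float64(319.13921293860534))
0.61 [210.4, 287.2] ((522.0439453125, 246.69683837890625), (148.6840057373047, 100.99703979492188), 15.13434886932373)
0.98 [204.6, 289.9] ((522.16015625, 246.48460388183594), (149.95355224609375, 101.32202911376953), 15.625849723815918)
turn [ 0.  -0.   0.2] shift [ -0.8  -1.3 167. ] pos [0.517  0.2709 0.25  ] q7 1.3 F [-0.1  0.3  0.5]
```

View pics/w1.png

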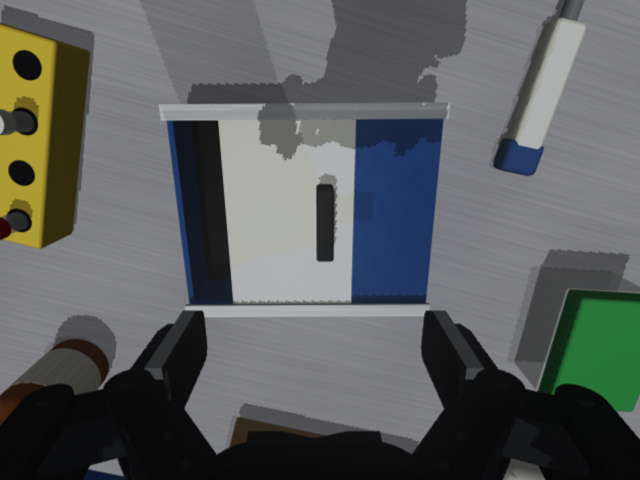

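Run:
```python
from h import *
s=cam("wrist");i=np.ascontiguousarray(s["img"][:,:,::-1]);g=cv2.cvtColor(i,cv2.COLOR_BGR2GRAY)
k=np.zeros_like(g);k[170:275,300:350]=(g[170:275,300:350]<85)*255
c=max(cv2.findContours(k,0,1)[0],key=cv2.contourArea);print(cv2.boundingRect(c))
w=np.array([px2w(s,p[0][1],p[0][0],.087)[:2]*1000 for p in c],np.float32);print(cv2.minAreaRect(w))
for p in((105,160),(104,449),(317,185),(316,430)): print(px2w(s,*p,.064).round(4))
for p in((121,219),(303,232)): print(px2w(s,*p,.059).round(4))
```

```text
(309, 186, 18, 78)
((518.9389038085938, 274.9933166503906), (63.41919708251953, 13.17228889465332), 16.087888717651367)
[0.4643 0.1332 0.064 ]
[0.4039 0.3484 0.064 ]
[0.6431 0.1823 0.064 ]
[0.5814 0.4009 0.064 ]
[0.4641 0.1783 0.059 ]
[0.6201 0.2209 0.059 ]
```

>>> send_rows --rows '[[[0,0,0,0,0,45,1],[0,0,0,0,0,80,1],[0,0,0,0,0,80,1],[0,0,0,0,0,80,1]]]'

```text
time: 3.1
tool_pos: [0.518, 0.2708, 0.1717]
orientation: [-0.424, 3.111, 0.002]
contact_force: [1.1, 0.1, 0.3]
gripper_width: 1.002
grip_force: 0.0
```

Run:
```python
from h import *
for _ in(1,2):
    s=cam("wrist");i=np.ascontiguousarray(s["img"][:,:,::-1]);g=cv2.cvtColor(i,cv2.COLOR_BGR2GRAY)
    r,c0=map(int,w2px(s,np.array([.518,.272,.08])));a,b=max(r-90,0),c0-45
    k=np.zeros_like(g);k[a:r+80,b:c0+45]=(g[a:r+80,b:c0+45]<85)*255
    c=max(cv2.findContours(k,0,1)[0],key=cv2.contourArea);print(r,c0,cv2.boundingRect(c))
    w=np.array([px2w(s,p[0][1],p[0][0],.087)[:2]*1000 for p in c],np.float32);m=cv2.minAreaRect(w);print(m)
    plan([m[0][0]/1e3,m[0][1]/1e3,.083],105.4)
cv2.imwrite("pics/w2.png",i)
```

```text
254 315 (308, 206, 24, 103)
((517.8826904296875, 274.7042541503906), (64.66838073730469, 13.420442581176758), 15.916942596435547)
turn [0.1 0.2 0.1] shift [-0.4  3.9 89. ] pos [0.5183 0.2707 0.172 ] q7 1.3 F [ 0.6 -0.4  0.2]
253 315 (309, 206, 24, 102)
((518.0005493164062, 274.931396484375), (64.07964324951172, 13.306048393249512), 15.234777450561523)
turn [0.1 0.2 0.1] shift [-0.5  4.2 89. ] pos [0.5184 0.2706 0.172 ] q7 1.3 F [-0.2  0.3 -0.2]
```

View pics/w2.png

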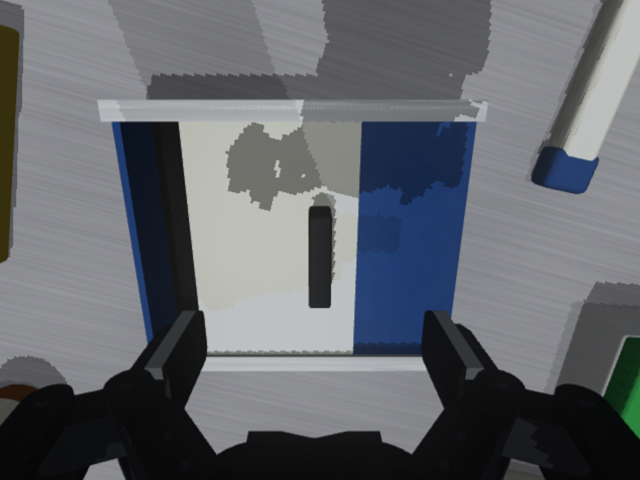

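>>> send_rows --rows '[[[0,0,0,0,2.5,40,1],[0,0,0,0,2.5,70,1],[0,0,0,0,2.5,87,1],[0,0,0,0,2.5,87,0.5],[0,0,0,0,2.5,87,0],[0,0,0,0,2.5,87,0],[0,0,0,0,2.5,87,0],[0,0,0,0,2.5,87,0]]]' --grip_force 30

```text
time: 4.2
tool_pos: [0.5175, 0.2725, 0.084]
orientation: [-0.423, 3.112, 0.001]
contact_force: [-2.3, -0.0, 6.4]
gripper_width: 0.157
grip_force: 33.2
```

>>> send_rows --rows '[[[0,0,0,0,8,-1,0],[0,0,0,0,18,-1,0],[0,0,0,0,28,-1,0],[0,0,0,0,38,-1,0],[0,0,0,0,48,-1,0],[0,0,0,0,55,-1,0],[0,0,0,0,58,-1,0],[0,0,0,0,58,-1,0]]]'

```text
time: 5.2
tool_pos: [0.5017, 0.3295, 0.084]
orientation: [-0.424, 3.112, 0.002]
contact_force: [5.9, 2.6, -4.2]
gripper_width: 0.155
grip_force: 31.8
```

>>> send_rows --rows '[[[0,0,0,0,2,0,0],[0,0,0,0,4,0,0],[0,0,0,0,6,0,0],[0,0,0,0,6,0,0]]]'

```text
time: 5.7
tool_pos: [0.5002, 0.3348, 0.084]
orientation: [-0.423, 3.112, 0.001]
contact_force: [4.9, 1.3, -3.8]
gripper_width: 0.153
grip_force: 31.9
```

>>> send_rows --rows '[[[0,0,0,0,2,0,0],[0,0,0,0,4,0,0],[0,0,0,0,4,0,0]]]'

```text
time: 6.08
tool_pos: [0.4994, 0.3379, 0.084]
orientation: [-0.422, 3.112, -0.001]
contact_force: [5.6, -1.9, -2.4]
gripper_width: 0.153
grip_force: 32.1
```

>>> send_rows --rows '[[[0,0,0,0,3,0,0],[0,0,0,0,5,0,0],[0,0,0,0,5,0,0]]]'

```text
time: 6.45
tool_pos: [0.4993, 0.3381, 0.0839]
orientation: [0.417, -3.114, 0.01]
contact_force: [4.2, -16.7, 5.8]
gripper_width: 0.154
grip_force: 33.2
```

>>> send_rows --rows '[[[0,0,0,0,-3,0,0],[0,0,0,0,-3,0,0.6],[0,0,0,0,-3,0,0.6],[0,0,0,0,-3,0,0.6],[0,0,0,0,-3,-40,0.6],[0,0,0,0,-3,-100,0.8],[0,0,0,0,-3,-160,1],[0,0,0,0,-3,-160,1]]]'

```text
time: 7.45
tool_pos: [0.5, 0.3413, 0.2497]
orientation: [-0.422, 3.105, 0.008]
contact_force: [0.3, 0.4, -1.0]
gripper_width: 1.0
grip_force: 0.0
```

Run:
```python
from h import *
plan([.45,-.24,.25],90)
```

```text
turn [ 0.3  0.4 15.5] shift [ 203.4 -546.8   -4.2] pos [0.5    0.3413 0.2497] q7 1.18 F [ 0.3  0.4 -1. ]
```

>>> send_rows --rows '[[[0,0,2,23,-60,0,1],[0,0,4,45,-120,0,1],[0,0,6,67,-180,0,1],[0,0,8,90,-240,0,1],[0,0,10,112,-300,0,1],[0,0,12,135,-360,0,1],[0,0,14,158,-420,0,1],[0,0,15.5,180,-480,0,1]]]'

```text
time: 8.45
tool_pos: [0.4533, -0.1599, 0.2436]
orientation: [-0.002, -3.142, -0.001]
contact_force: [0.8, 0.4, -0.0]
gripper_width: 1.0
grip_force: 0.0
```

>>> send_rows --rows '[[[0,0,0,5,-60,0,1],[0,0,0,5,-80,0,1],[0,0,0,5,-80,0,1],[0,0,0,5,-80,0,1]]]'

```text
time: 8.95
tool_pos: [0.4491, -0.2371, 0.2435]
orientation: [0.001, -3.141, -0.001]
contact_force: [-0.2, 0.5, -0.3]
gripper_width: 1.003
grip_force: 0.0
```

Run:
```python
from h import *
for _ in(1,2):
    s=cam("wrist");i=np.ascontiguousarray(s["img"][:,:,::-1]);hsv=cv2.cvtColor(i,cv2.COLOR_BGR2HSV)
    r,c=map(int,w2px(s,np.array([.476,-.24,.145])));print(r,c)
    m=cv2.inRange(hsv,(5,150,100),(18,255,255))
    for c in cv2.findContours(m,0,1)[0]:
        if cv2.contourArea(c)>300:
            w=np.array([px2w(s,p[0][1],p[0][0],.150)[:2]*1000 for p in c],np.float32);print(cv2.boundingRect(c),cv2.minAreaRect(w))
    m=cv2.inRange(hsv,(160,30,120),(179,140,255))
    c=max(cv2.findContours(m,0,1)[0],key=cv2.contourArea);w=np.array([px2w(s,p[0][1],p[0][0],.160)[:2]*1000 for p in c],np.float32);print("body",cv2.boundingRect(c),cv2.minAreaRect(w))
plan([.476,-.24,.152],90)
cv2.imwrite("pics/w3.png",i)
```

```text
289 308
(290, 267, 43, 51) ((475.8174743652344, -238.72482299804688), (26.411598205566406, 35.230411529541016), 89.32197570800781)
(302, 145, 30, 33) ((393.5954284667969, -235.1575164794922), (17.978904724121094, 16.328765869140625), 0.8253788948059082)
body (269, 334, 85, 104) ((541.108154296875, -238.35455322265625), (82.67674255371094, 54.3968505859375), 0.2639167308807373)
288 308
(290, 266, 42, 52) ((475.8311767578125, -238.8251190185547), (35.65563201904297, 26.39291763305664), 0.8598105311393738)
(302, 144, 30, 34) ((393.50146484375, -235.05996704101562), (18.462732315063477, 16.39256477355957), 0.8598185181617737)
body (269, 334, 85, 104) ((541.3738403320312, -238.26683044433594), (82.76858520507812, 54.46118927001953), 0.03145834058523178)
turn [ 0.  -0.   0.1] shift [-26.7  -3.1  91.7] pos [ 0.4493 -0.237   0.2437] q7 2.01 F [ 0.3 -0.1  0.2]
```

View pics/w3.png

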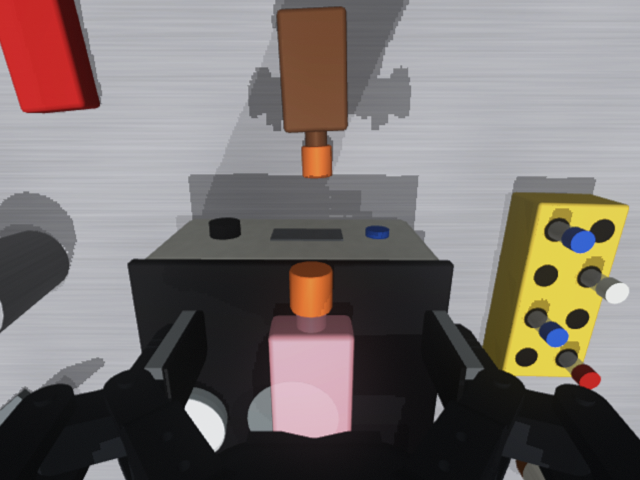

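>>> send_rows --rows '[[[0,0,0,-27,-2,0,1],[0,0,0,-27,-2,30,1],[0,0,0,-27,-2,60,1],[0,0,0,-27,-2,80,1],[0,0,0,-27,-2,90,0.8],[0,0,0,-27,-2,90,0.6],[0,0,0,-27,-2,90,0.5],[0,0,0,-27,-2,90,0.5]]]'

```text
time: 10.05
tool_pos: [0.4764, -0.2405, 0.1547]
orientation: [0.001, 3.14, -0.0]
contact_force: [-1.0, 0.1, 0.3]
gripper_width: 0.499
grip_force: 0.0
```

>>> send_rows --rows '[[[0,0,0,0,0,0,0.4],[0,0,0,0,0,0,0.3],[0,0,0,0,0,0,0.2],[0,0,0,0,0,0,0.1],[0,0,0,0,0,0,0.1]]]' --grip_force 70

```text
time: 10.68
tool_pos: [0.4761, -0.2405, 0.1545]
orientation: [0.001, 3.141, 0.0]
contact_force: [-2.7, 0.4, 4.9]
gripper_width: 0.3
grip_force: 68.2
```

>>> send_rows --rows '[[[0,0,0,0,0,0,0.45],[0,0,0,0,0,0,0.45],[0,0,0,0,0,2,0.45],[0,0,0,0,0,3.5,0.45],[0,0,0,0,0,3.5,0.3],[0,0,0,0,0,3.5,0.1],[0,0,0,0,0,3.5,0.1],[0,0,0,0,0,3.5,0.1]]]' --grip_force 60

```text
time: 11.68
tool_pos: [0.4759, -0.2405, 0.1504]
orientation: [-0.001, -3.142, -0.0]
contact_force: [-1.6, -0.5, -0.4]
gripper_width: 0.307
grip_force: 58.8
```

>>> send_rows --rows '[[[0,0,0,0,0,-3,0.1],[0,0,0,0,0,-7,0.1],[0,0,0,0,0,-12,0.1],[0,0,0,0,0,-14,0.1],[0,0,0,0,0,-14,0.1]]]'

```text
time: 12.3
tool_pos: [0.476, -0.2405, 0.1647]
orientation: [0.001, 3.141, 0.0]
contact_force: [0.1, 0.8, -0.9]
gripper_width: 0.308
grip_force: 58.8
```

Run:
```python
from h import *
o=arm.get_obs();print(o["contact_force"],o["torque"],o["gripper_width"],o["tool_pos"])
s=cam("wrist");i=s["img"][:,:,::-1];cv2.imwrite("pics/w4.png",i)
```

```text
[ 0.10486298  0.76236123 -0.94631157] [-0.0073745   0.07783889  0.00585022] 0.3083950809057394 [ 0.47600682 -0.24048596  0.16466312]
```

View pics/w4.png

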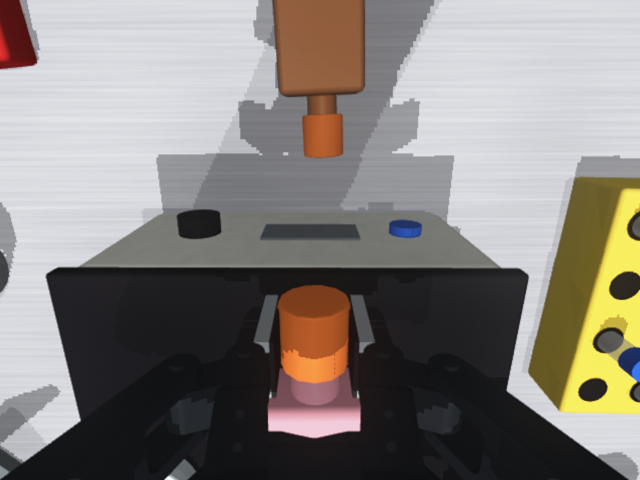

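>>> send_rows --rows '[[[0,0,0,8,0,0,0.1],[0,0,0,22,0,0,0.1],[0,0,0,38,0,0,0.1],[0,0,0,54,0,0,0.1],[0,0,0,70,0,0,0.1],[0,0,0,82,0,0,0.1],[0,0,0,90,0,0,0.1],[0,0,0,90,0,0,0.1]]]'

```text
time: 13.35
tool_pos: [0.3857, -0.2404, 0.1646]
orientation: [0.002, 3.141, 0.001]
contact_force: [-0.2, -0.2, -1.0]
gripper_width: 0.305
grip_force: 58.9
```

>>> send_rows --rows '[[[0,0,0,0,0,-10,0.1],[0,0,0,0,0,-30,0.1],[0,0,0,0,12,-50,0.1],[0,0,0,0,40,-65,0.1],[0,0,-1,-5,75,-70,0.1],[0,0,-2,-12,110,-70,0.1],[0,0,-4,-20,145,-70,0.1],[0,0,-6,-28,180,-70,0.1]]]'

```text
time: 14.35
tool_pos: [0.4147, -0.0591, 0.2353]
orientation: [-0.166, 3.136, -0.0]
contact_force: [1.2, 0.1, -1.2]
gripper_width: 0.307
grip_force: 58.9
```

Run:
```python
from h import *
plan([.485,.189,.22],105.5)
s=cam("scene");o=arm.get_obs();print(o["torque"],o["gripper_width"])
```

```text
turn [-0.   0.1 -9.5] shift [-96.  239.3  15.3] pos [ 0.4147 -0.0591  0.2353] q7 1.66 F [ 1.2  0.1 -1.2]
[ 0.3219211  -0.04216512  0.02732672] 0.3043921717860795
```

>>> send_rows --rows '[[[0,0,-1,-10,30,0,0.1],[0,0,-3,-26,65,0,0.1],[0,0,-4,-40,100,0,0.1],[0,0,-6,-56,140,0,0.1],[0,0,-8,-72,180,5,0.1],[0,0,-9.5,-88,220,10,0.1],[0,0,-9.5,-96,239,15,0.1],[0,0,-9.5,-96,239,15,0.1]]]'

```text
time: 15.4
tool_pos: [0.4847, 0.1881, 0.2191]
orientation: [0.425, -3.112, 0.001]
contact_force: [-0.6, -0.4, -0.7]
gripper_width: 0.303
grip_force: 58.9
```

>>> send_rows --rows '[[[0,0,0,0,0,20,0.1],[0,0,0,0,0,50,0.1],[0,0,0,0,0,80,0.1],[0,0,0,0,0,100,0.1],[0,0,0,0,0,100,0.1],[0,0,0,0,0,100,0.1]]]'

```text
time: 16.15
tool_pos: [0.4854, 0.1867, 0.1207]
orientation: [-0.421, 3.112, 0.0]
contact_force: [-0.7, -0.1, -0.9]
gripper_width: 0.307
grip_force: 58.9
```

Run:
```python
from h import *
plan([.485,.189,.026],105.5)
i=cam("wrist")["img"][:,:,::-1]
j=cam("top")["img"][160:265,180:290,::-1]
j=cv2.resize(j,None,fx=2.9,fy=2.9,interpolation=cv2.INTER_CUBIC);i=cv2.resize(np.ascontiguousarray(i),(480,360))
j=np.vstack([j,np.zeros((360-j.shape[0],j.shape[1],3),np.uint8)]) if j.shape[0]<360 else j[:360]
cv2.imwrite("pics/w5.png",np.hstack([i,j]))
```

```text
turn [ 0.   0.1 -0.1] shift [-0.1  2.3 94.7] pos [0.4854 0.1867 0.1207] q7 1.41 F [-0.7 -0.1 -0.9]
```

View pics/w5.png

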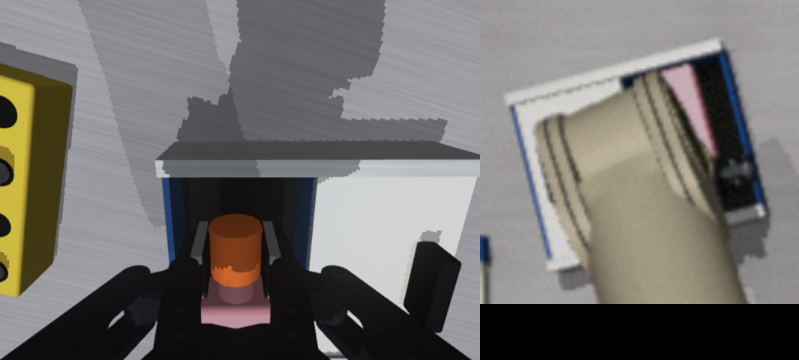

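Run:
```python
from h import *
s=cam("wrist");a=np.radians(15.5);ex=np.array([np.cos(a),np.sin(a),0]);ey=np.array([-np.sin(a),np.cos(a),0])
b=np.array([.537,.203,0])
for n,r,c,z in(("wall-y",185,168,.052),("wall+y deck edge",185,313,.056),("near wall",178,240,.060),("cap end",216,235,.128)):
    p=px2w(s,r*4/3,c*4/3,z)-b;print(n,(p@ex*1e3).round(1),(p@ey*1e3).round(1))
```

```text
wall-y -66.7 -49.6
wall+y deck edge -67.9 53.6
near wall -74.5 2.0
cap end -78.8 -1.3
```

>>> send_rows --rows '[[[0,0,0,-3,3,0,0.1],[0,0,0,-3,3,15,0.1],[0,0,0,-3,3,35,0.1],[0,0,0,-3,3,55,0.1],[0,0,0,-3,3,70,0.1],[0,0,0,-3,3,80,0.1],[0,0,0,-3,3,87,0.1],[0,0,0,-3,3,90,0.1]]]'

```text
time: 17.3
tool_pos: [0.4868, 0.191, 0.0293]
orientation: [-0.423, 3.113, 0.0]
contact_force: [-0.6, -0.6, -0.1]
gripper_width: 0.309
grip_force: 58.9
```

>>> send_rows --rows '[[[0,0,0,0,0,1,0.1],[0,0,0,0,0,2,0.1],[0,0,0,0,0,3,0.1],[0,0,0,0,0,4,0.1],[0,0,0,0,0,4,0.1]]]'

```text
time: 17.92
tool_pos: [0.4868, 0.191, 0.0255]
orientation: [0.423, -3.113, -0.0]
contact_force: [0.0, 0.4, -0.6]
gripper_width: 0.307
grip_force: 58.9
```

>>> send_rows --rows '[[[0,0,0,0,0,0.5,0.1],[0,0,0,0,0,1,0.1],[0,0,0,0,0,1.4,0.1],[0,0,0,0,0,1.4,0.1]]]'

```text
time: 18.42
tool_pos: [0.4868, 0.191, 0.0243]
orientation: [0.423, -3.113, -0.0]
contact_force: [-2.4, -1.5, 3.7]
gripper_width: 0.309
grip_force: 59.3
```

>>> send_rows --rows '[[[0,0,0,0,0,0,0.35],[0,0,0,0,0,0,0.42],[0,0,0,0,0,0,0.5],[0,0,0,0,0,0,0.5],[0,0,0,0,0,-5,0.5],[0,0,0,0,0,-20,0.5],[0,0,0,0,0,-50,0.5],[0,0,0,0,0,-100,0.5]]]'

```text
time: 19.42
tool_pos: [0.4858, 0.1911, 0.1251]
orientation: [0.424, -3.111, 0.0]
contact_force: [0.6, 0.7, -0.0]
gripper_width: 0.504
grip_force: 0.0
```

>>> send_rows --rows '[[[0,0,0,0,0,-60,0.6],[0,0,0,0,0,-100,0.6],[0,0,0,0,0,-100,0.6],[0,0,0,0,0,-100,0.6]]]'

```text
time: 19.92
tool_pos: [0.4864, 0.1912, 0.2241]
orientation: [0.423, -3.113, -0.001]
contact_force: [-0.6, -0.7, 0.7]
gripper_width: 0.602
grip_force: 0.0
```

Run:
```python
from h import *
plan([.4993,.3381,.23],105.5)
plan([.4993,.3381,.085],105.5)
cv2.imwrite("pics/w6.png",cam("wrist")["img"][:,:,::-1])
```

```text
turn [ 0. -0. -0.] shift [-51.7 138.1  -5.8] pos [0.4864 0.1912 0.2241] q7 1.39 F [-0.6 -0.7  0.7]
turn [ 0. -0. -0.] shift [-51.7 138.1 139.2] pos [0.4864 0.1912 0.2241] q7 1.39 F [-0.6 -0.7  0.7]
```

View pics/w6.png

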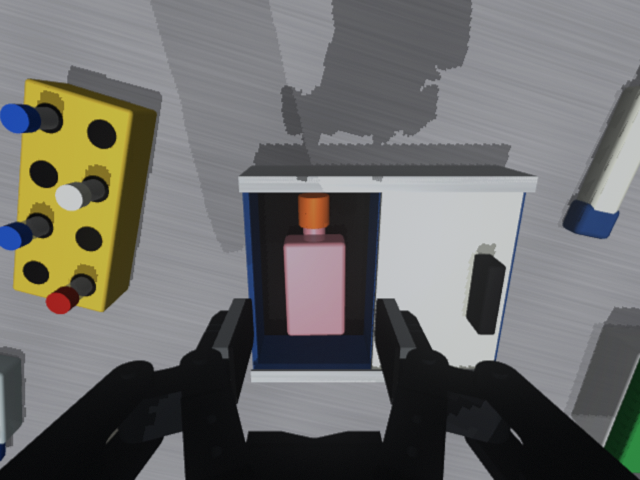

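>>> send_rows --rows '[[[0,0,0,-20,55,0,0.8],[0,0,0,-40,110,0,0.8],[0,0,0,-52,138,0,0.8],[0,0,0,-52,138,50,0.8],[0,0,0,-52,138,90,0.8],[0,0,0,-52,138,120,0.8],[0,0,0,-52,138,138,0.6],[0,0,0,-52,138,138,0.4]]]'

```text
time: 20.98
tool_pos: [0.4993, 0.3373, 0.0846]
orientation: [0.422, -3.11, 0.002]
contact_force: [0.1, 0.2, 0.7]
gripper_width: 0.407
grip_force: 0.0
```

>>> send_rows --rows '[[[0,0,0,0,0,0,0.2],[0,0,0,0,0,0,0],[0,0,0,0,0,0,0],[0,0,0,0,0,0,0]]]' --grip_force 30

```text
time: 21.48
tool_pos: [0.5008, 0.3382, 0.0875]
orientation: [-0.422, 3.111, 0.002]
contact_force: [-0.6, -0.7, 6.4]
gripper_width: 0.155
grip_force: 33.8
```

>>> send_rows --rows '[[[0,0,0,0,-8,0,0],[0,0,0,0,-20,0,0],[0,0,0,0,-34,0,0],[0,0,0,0,-48,0,0],[0,0,0,0,-62,0,0],[0,0,0,0,-76,0,0],[0,0,0,0,-88,0,0],[0,0,0,0,-95,0,0]]]'

```text
time: 22.48
tool_pos: [0.5262, 0.2464, 0.0875]
orientation: [-0.422, 3.111, 0.002]
contact_force: [-1.3, 1.8, 7.0]
gripper_width: 0.154
grip_force: 33.9
```

>>> send_rows --rows '[[[0,0,0,0,-4,0,0],[0,0,0,0,-8,0,0],[0,0,0,0,-11,0,0],[0,0,0,0,-13,0,0],[0,0,0,0,-15,0,0],[0,0,0,0,-16,0,0],[0,0,0,0,-16,0,0]]]'

```text
time: 23.35
tool_pos: [0.5297, 0.234, 0.0875]
orientation: [-0.426, 3.11, 0.007]
contact_force: [-2.6, 8.4, 5.2]
gripper_width: 0.16
grip_force: 33.7
```

Force rises at the shut end; I push slightly more, then release.

>>> send_rows --rows '[[[0,0,0,0,-2,0,0],[0,0,0,0,-2,0,0],[0,0,0,0,-2,0,0]]]'

```text
time: 23.72
tool_pos: [0.5297, 0.2339, 0.0875]
orientation: [-0.428, 3.11, 0.01]
contact_force: [-2.8, 14.3, 3.7]
gripper_width: 0.152
grip_force: 33.5
```

>>> send_rows --rows '[[[0,0,0,0,1,0,0.3],[0,0,0,0,2,0,0.5],[0,0,0,0,3,0,0.5],[0,0,0,0,3,0,0.5],[0,0,0,0,3,-20,0.5],[0,0,0,0,3,-70,0.5],[0,0,0,0,3,-130,0.5],[0,0,0,0,3,-130,0.5]]]'

```text
time: 24.72
tool_pos: [0.5317, 0.2326, 0.2214]
orientation: [-0.421, 3.105, 0.005]
contact_force: [-0.0, 0.0, 0.6]
gripper_width: 0.5
grip_force: 0.0
```

Run:
```python
from h import *
cv2.imwrite("pics/w7.png",cam("wrist")["img"][:,:,::-1])
```

```text
(no output)
```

View pics/w7.png

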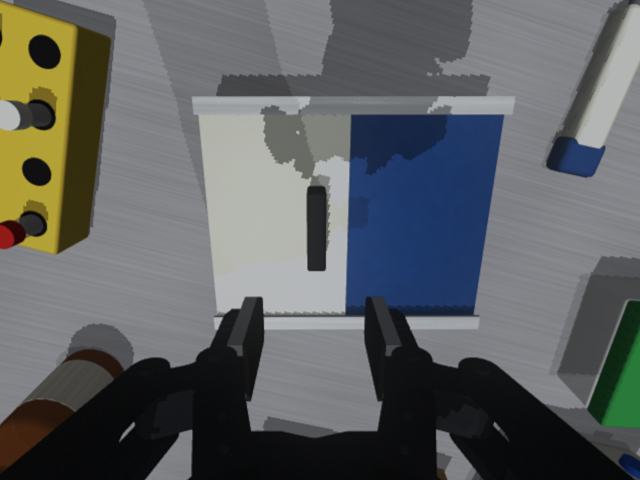

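The cover lies flush over the whole compartment (cols 200–350), with no gap at its left end, and the tool is clear of everything.

```bash
python3 -c "
from plant import arm
print(arm.hand_in())"
```

```text
the job is handed in; nothing more can be done
None
```

The orange-capped flask is lying flat in the carrier's compartment with the cover slid fully shut over it, and I handed the job in at about 25 s with no sign of touching the lamp head or disturbing anything else on the bench; the hand-in returned no verdict.

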